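Weigh the jar: level the kitchen balance

ROBOT

A 6-joint arm with a two-finger parallel gripper is mounted at the origin on a cart in front of the work surface, level with it; the furniture and walls round the work are solid. World frame = base frame: x ahead of the robot, y to its left, z up, the work surface at z = 0. Lengths are in mm, angles in rad, forces in N, time in s.
With the tool pointing down it reaches from about 350 to 975 mm from the base axis. Payload 7.1 kg.
Tool frame: the origin (TCP) lies between the finger pads; the fingertips stand 19 mm ahead of it and the grasp point (between the pads) is the TCP (ctrl.finger_overhang is the distance from the TCP to the fingertips, in mm); z points along the fingers, y is the line along which they close (so a half turn about z gives the same grasp; the last joint's range is limited). The gripper opens to 88 mm and grips with 3 to 60 N. Pads are 20 mm wide; open, the fingers measure 115 mm over their backs; the gripper's body (75 mm by 178 mm) begins 61 mm behind the grasp point.
Start: joints at [1.106, 0.423, 1.63, -0, 1.089, -0.019], TCP at [269.455, 563.914, 203.975] pointing down, gripper open.
Joint ranges: [-3, 3], [-0.9, 2.11], [0.09, 2.58], [-1.31, 4.45], [0.11, 2.69], [-2.54, 2.54]. Speed limits (rad/s): [2.39, 2.39, 3.01, 3.14, 3.14, 3.14].

INTERFACE

Orientations are given as a rotation vector (axis times angle).
In Python, from workcell import ctrl gives the robot as it stands. The module is installed in compiled form; this text tells all that it offers.
- The arm moves only by the tool arm_command, never from a script. Its argument "rows" is one flat list of numbers, 7 for each row, row after row: the turn, a rotation vector about the tool's x, y, z scaled (see below), then the shift along the tool's x, y, z scaled (see below), then the opening, from -1 (shut) to 1 (fully open). A call has 1 to 5 rows; each row is the pose to reach, as a shift and turn from the pose commanded when the call began, along the tool's axes at that moment, turning the shorter way round; what a row does not reach only later rows make up. The controller multiplies each number of a shift by 80 mm and each number of a turn by 180 degrees. A row lasts 1/10 s, in which the tool goes at most 50 mm and 8.59 degrees, less where a joint would pass 70% of its speed; a pose out of reach is approached as far as the arm can. A call with a number of a shift or a turn outside -1 to 1 is refused whole. A call with a gripper value outside its range is refused whole. The fingers move at their own pace and stop on an object; the grip force is fixed at half the most. Time passes only in rows, so rows that repeat a pose let the fingers close. It gives the time, the measured TCP pose, the force, the opening and the grip force at its end, in the units of the state.
- ctrl.get_obs(): the state, without advancing time (a new reading comes with each control period).
- ctrl.get_image(name): name is "scene" or "top"; returns (picture, depth): 384x512x3 uint8, red, green, blue; 384x512 float32, mm along the optical axis (not along the pixel's ray), 0 where there is no reading.
- ctrl.camera_params(name): a dict with "camera_matrix" (3x3 intrinsics, pixels), "world_to_cam" (4x4, takes a point from world to camera coordinates). Camera axes: x right, y down, z forward; pixel columns grow to the right and rows downward; lengths in mm; the calibration is good to about 2 mm. A picture is of the moment at which its call begins. camera_params takes no time and is no camera call.
- ctrl.close_job(): hands the job in; it is judged then, once.
The state is a dict: "t": time; "qpos": joint angles; "qvel": joint speeds; "joint_torque": joint torques, N m; "ee_pos": TCP position; "orientation": TCP orientation; "ft_force": force on the tool from outside, world axes, zero at the start; "moment": the same for the moment, N m; "width": finger opening in mm; "grasp_force": force on a finger pad.
Only numpy, scipy, OpenCV 4.12 (cv2) and the standard library are available. Lean on these libraries where they do the work, as an engineer would, in place of code of your own. Each camera call takes 0.05 s, during which the arm holds its last target. There are 200 camera calls.

TASK

The lidded glass jar on one pan of the kitchen balance weighs 300 g. Of the three brass knob weights on the worktop the small one is 100 g, the middle one 200 g and the large one 500 g: put the right ones on the empty pan so that the beam levels, leaving the jar on its pan.

Things in the scene. Friction and masses are not known exactly. Their poses are not given: they have to be found in the camera images.
- small_weight_centre (a point): Centre (half-way up, 23 mm above its foot) of the loose 100 g brass weight: an upright cylinder 24 mm in diameter up to 31 mm, a narrow neck, a knob 14 mm in diameter; 46 mm high in all. The three weights stand on the worktop in a rough row along y, centres at least 80 mm apart, places swapped at random.
- middle_weight_centre (a point): Centre (half-way up, 29 mm above its foot) of the loose 200 g brass weight: same shape, 32 mm in diameter up to 39 mm, knob 19 mm in diameter, 58 mm high in all. (The 500 g weight, not listed, is 44 mm in diameter and 72 mm high.)
- empty_pan (a point): Centre of the empty dark steel pan's flat floor (radius 65 mm, rim 6 mm higher), 125 mm above the worktop at the start, 110 mm when level. z up, y along the beam away from the balance's middle. The pan stays horizontal; where a weight stands in it does not matter. The jar's pan (jar 73 mm wide, 130 mm high) is 250 mm away in this frame's -y; a pointer plate 163 mm high stands half-way.
- beam (a joint): Tilt of the balance beam, rad: 0 is level, +0.12 (the stop) is empty pan up, -0.12 empty pan down. It swings freely with a weak spring to level, so that 100 g too little or too much puts it on a stop; it settles in about 2 s.
Things that resemble listed ones, but are neither listed nor needed, are in the scene too. What is shaped like the part that bears middle_weight_centre but pink or turquoise is not meant.

How it is judged:
By the outcome, as a careful person would: the job done as asked, in the order asked, and still so for the second after the job is handed in, with the robot touching nothing.
It also fails if it takes over 59 s, if anything falls off the work surface, if the arm or the gripper's body presses on something with over 40 N, if the wrist force passes 120 N, or if a joint passes its speed limit or range.

## Working session

There is one attempt and no reset: what is moved stays moved. The work goes in short steps, Python scripts to look and compute and a tool call to move; the robot and the scene stay as the last step left them, time stands still between calls to the robot, and variables do not carry over. Pictures are saved under pics/ and viewed, at most 10 in all, crops included, and the job is handed in when it is done.

Besides the shell and the picture viewer there is one more tool, called by a JSON object that holds its "method" and its "body", one argument or row to a line. arm_command: Moves the arm, as the interface text tells. Shifts and turns lie within -1 to 1; 1 stands for 80 mm of shift or 180 degrees of turn. Its arguments: {"type":"object","properties":{"rows":{"type":"array","items":{"type":"number"}}},"required":["rows"]}

```bash
mkdir -p pics
cat > h.py <<'E'
import numpy as np, cv2
from workcell import ctrl
def grab(n):
    im,d=ctrl.get_image(n); np.savez(f'/tmp/{n}.npz',im=im,d=d); return im,d
def world(n,u,v,z=None,d=None):
    p=ctrl.camera_params(n);K=p['camera_matrix'];T=np.linalg.inv(p['world_to_cam'])
    r=np.linalg.inv(K)@[u,v,1]
    if d is not None: return (T@np.r_[r*d,1])[:3]
    o=T[:3,3];w=T[:3,:3]@r
    return o+w*(z-o[2])/w[2]
E
python3 - <<'E'
from h import *
a,_=grab('scene');b,_=grab('top')
cv2.imwrite('pics/scene.png',cv2.resize(a[...,::-1],(800,600)))
cv2.imwrite('pics/top.png',cv2.resize(b[...,::-1],(800,600)))
o=ctrl.get_obs();print(o['t'],o['ee_pos'],o['orientation'],o['width'])
for n in('scene','top'):
    T=np.linalg.inv(ctrl.camera_params(n)['world_to_cam']);print(n,T.round(2))
E
```

```text
0.1 [269.26971806 563.45308442 203.28948529] [-6.94429539e-01 -3.06357568e+00  2.05527226e-03] 87.56643941784465
scene [[-6.0000e-01 -3.8000e-01  7.0000e-01 -2.3581e+02]
 [-8.0000e-01  2.7000e-01 -5.4000e-01  6.4147e+02]
 [ 2.0000e-02 -8.9000e-01 -4.6000e-01  5.6785e+02]
 [ 0.0000e+00  0.0000e+00  0.0000e+00  1.0000e+00]]
top [[ 2.00000e-02 -9.90000e-01  1.60000e-01  2.89570e+02]
 [-1.00000e+00 -2.00000e-02  3.00000e-02  1.08030e+02]
 [-3.00000e-02 -1.60000e-01 -9.90000e-01  1.12112e+03]
 [ 0.00000e+00  0.00000e+00  0.00000e+00  1.00000e+00]]
```

View pics/scene.png

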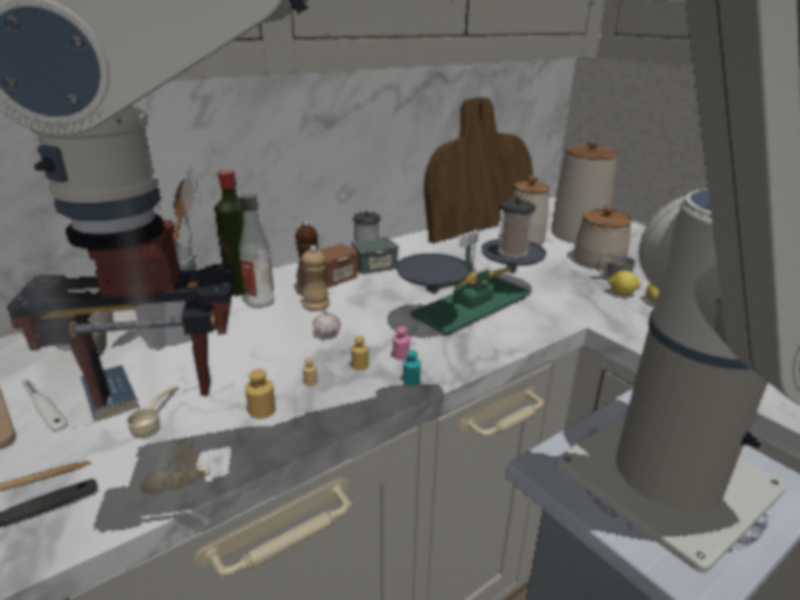

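View pics/top.png

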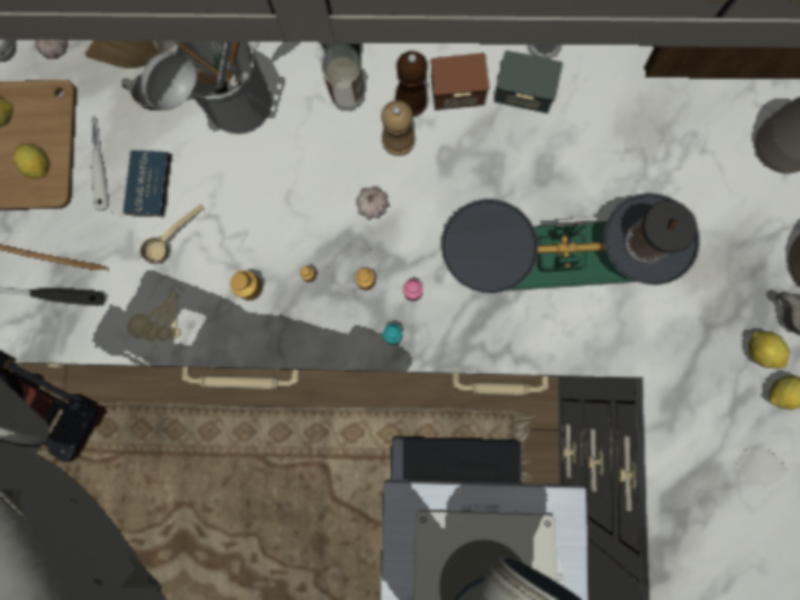

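The scene picture (800x600) shows the large brass weight at (260,395), the small one at (311,372) and the middle one at (360,353). The pink (401,343) and turquoise (412,368) lookalikes are excluded by colour. In the top view the brass weights are at (245,284), (307,272) and (366,278), the empty pan at (490,245) and the jar at (668,228). Next I measure them and confirm with a crop.

Run:
```python
from h import *
D={n:np.load(f'/tmp/{n}.npz') for n in('scene','top')}
for n in D:
    im,d=D[n]['im'],D[n]['d']
    hsv=cv2.cvtColor(im,cv2.COLOR_RGB2HSV)
    m=cv2.inRange(hsv,(10,90,60),(28,255,255))
    for nm,(uu,vv) in dict(L=[(260,395),(245,284)],S=[(311,372),(307,272)],M=[(360,353),(366,278)],pink=[(401,343),(413,289)],turq=[(412,368),(393,333)]).items() if False else [(k,(v[0] if n=='scene' else v[1])) for k,v in dict(L=[(260,395),(245,284)],S=[(311,372),(307,272)],M=[(360,353),(366,278)],pink=[(401,343),(413,289)],turq=[(412,368),(393,333)]).items()]:
        u0,v0=int(uu*.64),int(vv*.64)
        P=np.array([world(n,u,v,d=d[v,u]) for v in range(v0-22,v0+22) for u in range(u0-14,u0+14) if d[v,u]>0])
        P=P[P[:,2]>6]
        zt=np.percentile(P[:,2],98);T=P[P[:,2]>zt-5]
        print(n,nm,len(P),'top z',zt.round(1),'knob',T.mean(0).round(1),'ext',P.min(0).round(0),P.max(0).round(0))
im,d=D['top']['im'],D['top']['d']
P=np.array([world('top',u,v,d=d[v,u]) for v in range(120,195) for u in range(275,455) if d[v,u]>0])
for lo,hi in((115,140),(80,114)):
    Q=P[(P[:,2]>lo)&(P[:,2]<hi)]
    c,r=cv2.minEnclosingCircle(Q[Q[:,1]>Q[:,1].max()-125 if lo==115 else slice(None)][:,:2].astype(np.float32));print(lo,len(Q),np.median(Q,0).round(1),c,r,Q.min(0).round(0),Q.max(0).round(0))
print('pixel pan',world('top',490*.64,245*.64,125),'jarpan',world('top',652*.64,238*.64,95))
c=D['scene']['im'][200:275,150:280,::-1];cv2.imwrite('pics/crop.png',cv2.resize(c,(780,450),interpolation=cv2.INTER_CUBIC))
```

```text
scene L 470 top z 71.7 knob [452.6 392.2  70.5] ext [432. 372.   6.] [472. 414.  72.]
scene S 122 top z 45.8 knob [475.8 293.7  44.6] ext [464. 282.   6.] [483. 305.  47.]Traceback (most recent call last):
  File "<stdin>", line 9, in <module>
  File "h.py", line 6, in world
    p=ctrl.camera_params(n);K=p['camera_matrix'];T=np.linalg.inv(p['world_to_cam'])
ValueError: time passes only in moves, steps and waits
```

```bash
cat > h.py <<'E'
import numpy as np, cv2
from functools import lru_cache
from workcell import ctrl
cam=lru_cache(None)(ctrl.camera_params)
def grab(n):
    im,d=ctrl.get_image(n); np.savez(f'/tmp/{n}.npz',im=im,d=d); return im,d
def cloud(n,d,box):
    "world points of pixel box u0,v0,u1,v1"
    p=cam(n);T=np.linalg.inv(p['world_to_cam']);Ki=np.linalg.inv(p['camera_matrix'])
    u,v=np.meshgrid(np.arange(box[0],box[2]),np.arange(box[1],box[3]))
    u,v=u.ravel(),v.ravel();z=d[v,u];k=z>0
    r=(Ki@np.c_[u,v,np.ones(len(u))].T*z)[:,k]
    return (T[:3,:3]@r).T+T[:3,3]
E
python3 - <<'E'
from h import *
D={n:np.load(f'/tmp/{n}.npz') for n in('scene','top')}
px=dict(L=[(260,395),(245,284)],S=[(311,372),(307,272)],M=[(360,353),(366,278)],pink=[(401,343),(413,289)],turq=[(412,368),(393,333)])
for i,n in enumerate(D):
    d=D[n]['d']
    for nm,q in px.items():
        u,v=int(q[i][0]*.64),int(q[i][1]*.64)
        P=cloud(n,d,(u-12,v-14,u+13,v+15));P=P[P[:,2]>6]
        zt=np.percentile(P[:,2],98);T=P[P[:,2]>zt-4]
        print(n,nm,len(P),'zt',zt.round(1),'knob',T.mean(0).round(1),'ext',P.min(0).round(0),P.max(0).round(0))
P=cloud('top',D['top']['d'],(270,110,460,200))
print(np.histogram(P[:,2],bins=np.arange(60,250,10)))
yc=P[(P[:,2]>110)&(P[:,2]<140)]
for Q in(yc[yc[:,1]>yc[:,1].max()-128],P[(P[:,2]>85)&(P[:,2]<108)],P[P[:,2]>190]):
    print(len(Q),np.median(Q,0).round(1),Q.min(0).round(0),Q.max(0).round(0))
c=D['scene']['im'][200:275,150:280,::-1];cv2.imwrite('pics/crop.png',cv2.resize(c,(780,450),interpolation=cv2.INTER_CUBIC))
E
```

```text
scene L 457 zt 71.6 knob [450.8 393.4  70.7] ext [432. 372.   6.] [472. 414.  72.]
scene S 122 zt 45.8 knob [476.1 293.9  44.7] ext [464. 282.   6.] [483. 305.  47.]
scene M 195 zt 58.0 knob [467.9 200.4  56.7] ext [453. 184.   6.] [484. 215.  58.]
scene pink 259 zt 58.3 knob [414.  137.3  56.6] ext [368. 107.   7.] [468. 166.  59.]
scene turq 290 zt 57.9 knob [380.1 151.7  56.7] ext [364. 108.   6.] [457. 167.  59.]
top L 307 zt 75.2 knob [456.  388.2  73.3] ext [434. 366.   6.] [477. 412.  77.]
top S 87 zt 48.5 knob [478.8 290.4  47. ] ext [467. 280.   7.] [512. 313.  50.]
top M 146 zt 60.6 knob [471.3 196.4  58.9] ext [444. 177.   6.] [504. 225.  63.]
top pink 144 zt 61.2 knob [455.1 118.4  59.4] ext [439.  93.   6.] [468. 134.  64.]
top turq 141 zt 60.9 knob [382.2 149.6  59.3] ext [367. 122.   6.] [397. 164.  63.]
(array([  60,  170,   89, 1379,  248,   63, 2781,  290,   79,   84,   99,
         54,   31,    9,  613,  302,   18,    0]), array([ 60,  70,  80,  90, 100, 110, 120, 130, 140, 150, 160, 170, 180,
       190, 200, 210, 220, 230, 240]))
2819 [507.3   8.1 125.8] [436. -52. 118.] [578.  76. 136.]
1643 [ 508.  -220.3   96.1] [ 457. -312.   85.] [600. -77. 108.]
942 [ 519.4 -227.6  209.2] [ 485. -267.  198.] [ 558. -193.  228.]
```

View pics/crop.png

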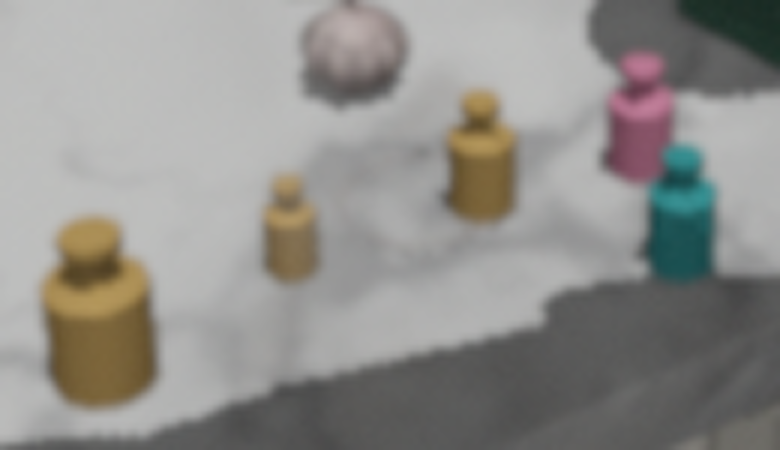

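The crop confirms it: the large brass weight at (98,310), the small at (290,230) and the middle at (480,160). The pink and turquoise ones to the right are decoys. Knob-top heights of 72, 46 and 58 mm match the description. My estimates are S≈(477,292), M≈(470,198) and pan centre≈(507,11). The first move turns the tool so the fingers close along world x.

{"method": "arm_command", "body": {
  "rows": [0, 0, 0.179, 0, 0, 0, 1, 0, 0, 0.179, 0, 0, 0, 1, 0, 0, 0.179, 0, 0, 0, 1, 0, 0, 0.179, 0, 0, 0, 1, 0, 0, 0.179, 0, 0, 0, 1]
}}

```text
t: 0.6
ee_pos: [269.3, 563.7, 203.6]
orientation: [-1.519, -2.75, 0.001]
ft_force: [-0.0, 0.5, 0.2]
width: 87.9
grasp_force: 0.0
```

{"method": "arm_command", "body": {
  "rows": [0, 0, 0.179, 0, 0, 0, 1, 0, 0, 0.179, 0, 0, 0, 1, 0, 0, 0.179, 0, 0, 0, 1, 0, 0, 0.179, 0, 0, 0, 1, 0, 0, 0.179, 0, 0, 0, 1]
}}

```text
t: 1.1
ee_pos: [269.4, 563.8, 203.7]
orientation: [2.219, 2.224, -0.001]
ft_force: [-0.2, 0.7, 0.3]
width: 88.5
grasp_force: 0.0
```

{"method": "arm_command", "body": {
  "rows": [0, 0, 0, -0.85, 0.65, 0, 1, 0, 0, 0, -0.85, 0.65, 0, 1, 0, 0, 0, -0.85, 0.65, 0, 1]
}}

```text
t: 1.4
ee_pos: [323.1, 493.0, 203.7]
orientation: [2.218, 2.224, -0.002]
ft_force: [0.1, 0.3, -1.0]
width: 87.7
grasp_force: 0.0
```

{"method": "arm_command", "body": {
  "rows": [0, 0, 0, -0.85, 0.65, 0, 1, 0, 0, 0, -0.85, 0.65, 0, 1, 0, 0, 0, -0.85, 0.65, 0, 1]
}}

```text
t: 1.7
ee_pos: [375.0, 425.9, 204.0]
orientation: [2.22, 2.222, -0.001]
ft_force: [-0.5, 0.2, -0.2]
width: 88.4
grasp_force: 0.0
```

{"method": "arm_command", "body": {
  "rows": [0, 0, 0, -0.85, 0.65, 0, 1, 0, 0, 0, -0.85, 0.65, 0, 1, 0, 0, 0, -0.85, 0.65, 0, 1]
}}

```text
t: 2.0
ee_pos: [426.9, 358.7, 204.0]
orientation: [2.221, 2.222, 0.0]
ft_force: [-0.0, 0.1, 0.3]
width: 87.6
grasp_force: 0.0
```

{"method": "arm_command", "body": {
  "rows": [0, 0, 0, -0.85, 0.65, 0, 0.2, 0, 0, 0, -0.85, 0.65, 0, 0.2, 0, 0, 0, -0.85, 0.65, 0, 0.2, 0, 0, 0, -0.85, 0.65, 0, 0.2]
}}

```text
t: 2.4
ee_pos: [477.2, 293.1, 203.9]
orientation: [-2.22, -2.222, -0.0]
ft_force: [-0.1, 0.9, -0.7]
width: 59.3
grasp_force: 0.0
```

{"method": "arm_command", "body": {
  "rows": [0, 0, 0, 0, 0, 1, 0.3, 0, 0, 0, 0, 0, 1, 0.3, 0, 0, 0, 0, 0, 1, 0.3]
}}

```text
t: 2.7
ee_pos: [473.7, 292.2, 120.3]
orientation: [-2.216, -2.223, 0.012]
ft_force: [0.1, 0.8, -0.1]
width: 56.8
grasp_force: 0.0
```

{"method": "arm_command", "body": {
  "rows": [0, 0, 0, 0, 0, 0.6, 0.3, 0, 0, 0, 0, 0, 0.9, 0.3, 0, 0, 0, 0, 0, 0.9, 0.3, 0, 0, 0, 0, 0, 0.9, 0.3]
}}

```text
t: 3.1
ee_pos: [477.9, 293.4, 53.3]
orientation: [2.219, 2.223, 0.002]
ft_force: [0.3, 0.4, 0.6]
width: 57.3
grasp_force: 0.0
```

{"method": "arm_command", "body": {
  "rows": [0, 0, 0, 0, 0, 0.34, 0.3, 0, 0, 0, 0, 0, 0.34, 0.3, 0, 0, 0, 0, 0, 0.34, 0.3]
}}

```text
t: 3.4
ee_pos: [478.2, 292.7, 26.4]
orientation: [2.221, 2.222, 0.002]
ft_force: [-0.5, 0.3, -0.5]
width: 57.1
grasp_force: 0.0
```

{"method": "arm_command", "body": {
  "rows": [0, 0, 0, 0, 0, 0, -1, 0, 0, 0, 0, 0, 0, -1, 0, 0, 0, 0, 0, 0, -1, 0, 0, 0, 0, 0, 0, -1, 0, 0, 0, 0, 0, 0, -1]
}}

```text
t: 3.9
ee_pos: [477.6, 292.0, 24.9]
orientation: [2.221, 2.222, 0.0]
ft_force: [-0.5, 0.5, 0.0]
width: 20.4
grasp_force: 0.0
```

Run:
```python
from h import *
o=ctrl.get_obs();print(o['width'],o['grasp_force'])
a,_=grab('scene')
cv2.imwrite('pics/g1.png',cv2.resize(a[180:290,120:290,::-1],(765,495),interpolation=cv2.INTER_CUBIC))
```

```text
20.36199851851575 0.0
```

View pics/g1.png

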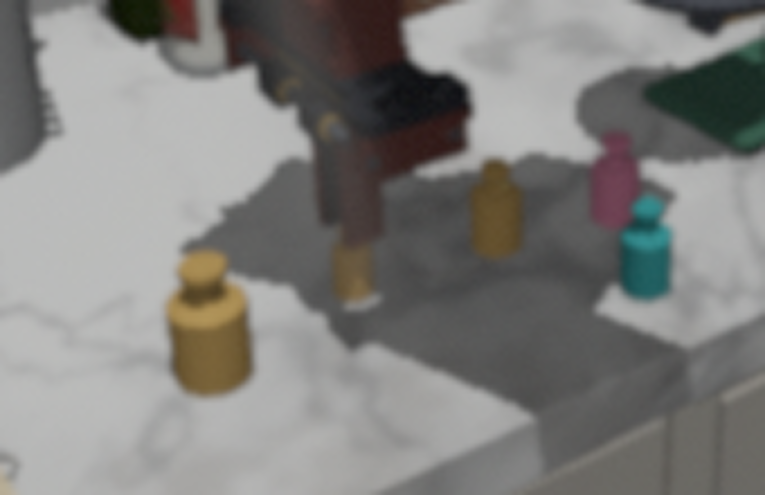

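Run:
```python
from h import *
p=cam('scene')
for X in [(477,292,0),(477,292,46),(477,292,6),(461,292,6),(461,292,25),(461,292,46)]:
    q=p['camera_matrix']@(p['world_to_cam']@[*X,1])[:3];q=q[:2]/q[2];print(X,(q-[120,180])*4.5)
z=np.load('/tmp/scene.npz')
P=cloud('scene',z['d'],(190,222,208,252))
im=z['im'][222:252,190:208].reshape(-1,3)
d=z['d'][222:252,190:208].ravel();P=P if len(P)==len(d) else None
for v in range(222,252,2): 
    i=(v-222)*18+8; print(v,((v-180)*4.5),P[i].round(0),im[i])
```

```text
(477, 292, 0) [356.60240318 289.43451193]
(477, 292, 46) [351.82725268 224.07855101]
(477, 292, 6) [355.99172958 281.07641733]
(461, 292, 6) [369.30922971 294.29006565]
(461, 292, 25) [367.45416271 267.29711795]
(461, 292, 46) [365.36245715 236.86085954]Traceback (most recent call last):
  File "<stdin>", line 10, in <module>
TypeError: 'NoneType' object is not subscriptable
```

{"method": "arm_command", "body": {
  "rows": [0, 0, 0, 0, 0, 0, -1, 0, 0, 0, 0, 0, 0, -1]
}}

```text
t: 4.15
ee_pos: [477.6, 292.0, 24.8]
orientation: [2.221, 2.222, 0.0]
ft_force: [-0.4, -0.6, 0.7]
width: 11.4
grasp_force: 29.9
```

Run:
```python
from h import *
a,d=grab('scene');b,db=grab('top')
A=cv2.resize(a[210:255,175:225,::-1],(500,450),interpolation=cv2.INTER_NEAREST)
B=cv2.resize(b[150:195,175:205,::-1],(300,450),interpolation=cv2.INTER_NEAREST)
cv2.imwrite('pics/g2.png',np.hstack([A,B]))
for v in range(220,252,2):
    P=cloud('scene',d,(198,v,199,v+1)); print(v,P.round(0),a[v,198])
```

```text
220 [[460. 299.  87.]] [73 63 61]
222 [[459. 300.  82.]] [72 62 60]
224 [[462. 299.  74.]] [72 61 60]
226 [[462. 299.  69.]] [72 62 59]
228 [[462. 300.  62.]] [71 61 59]
230 [[464. 299.  55.]] [73 62 59]
232 [[461. 301.  51.]] [73 62 59]
234 [[464. 300.  43.]] [89 77 62]
236 [[471. 297.  32.]] [103  88  65]
238 [[467. 299.  29.]] [104  89  64]
240 [[469. 299.  22.]] [107  90  64]
242 [[470. 299.  14.]] [113  94  65]
244 [[468. 300.  10.]] [118 100  67]
246 [[467. 301.   4.]] [124 111  90]
248 [[465. 302.  -1.]] [126 123 121]
250 [[459. 306.  -2.]] [78 78 77]
```

View pics/g2.png

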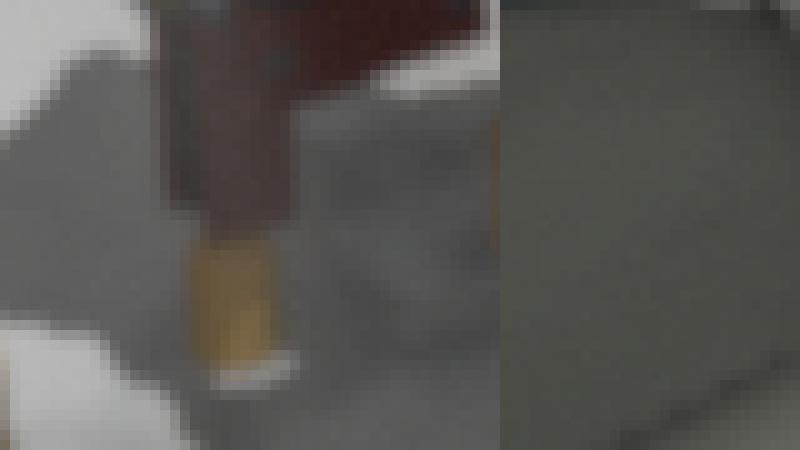

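Run:
```python
from h import *
print(ctrl.finger_overhang); o=ctrl.get_obs(); print({k:np.round(v,3) for k,v in o.items()})
```

```text
19.0
{'t': np.float64(4.25), 'qpos': array([0.527, 0.594, 1.868, 0.   , 0.679, 0.527]), 'qvel': array([-0.   ,  0.   ,  0.001, -0.001, -0.001, -0.001]), 'joint_torque': array([ 9.3000e-02, -5.3493e+01, -1.6717e+01,  7.7000e-02,  4.4000e-02,
        0.0000e+00]), 'ee_pos': array([477.632, 291.986,  24.783]), 'orientation': array([2.221, 2.222, 0.   ]), 'ft_force': array([ 0.386, -0.203, -0.126]), 'moment': array([-0.02 , -0.008,  0.005]), 'grasp_force': np.float64(29.949), 'width': np.float64(11.05)}
```

{"method": "arm_command", "body": {
  "rows": [0, 0, 0, 0, 0, -0.1, -1, 0, 0, 0, 0, 0, -0.2, -1, 0, 0, 0, 0, 0, -0.2, -1]
}}

```text
t: 4.55
ee_pos: [478.3, 292.5, 42.1]
orientation: [2.221, 2.221, 0.003]
ft_force: [0.3, -0.0, -1.1]
width: 11.0
grasp_force: 29.9
```

Run:
```python
from h import *
a,d=grab('scene')
A=cv2.resize(a[210:255,175:225,::-1],(500,450),interpolation=cv2.INTER_NEAREST)
cv2.imwrite('pics/g3.png',A)
for v in range(214,252,2):
    P=cloud('scene',d,(198,v,199,v+1)); print(v,P.round(0),a[v,198])
```

```text
214 [[402. 326. 143.]] [72 60 59]
216 [[463. 297.  97.]] [70 59 58]
218 [[461. 298.  92.]] [72 61 58]
220 [[463. 297.  85.]] [71 62 59]
222 [[464. 297.  78.]] [72 62 60]
224 [[462. 299.  74.]] [73 63 60]
226 [[462. 299.  68.]] [74 63 60]
228 [[464. 298.  61.]] [89 76 62]
230 [[473. 295.  49.]] [102  87  65]
232 [[466. 298.  47.]] [107  91  67]
234 [[467. 298.  41.]] [106  90  67]
236 [[466. 299.  35.]] [106  90  66]
238 [[471. 297.  26.]] [114  97  68]
240 [[467. 299.  23.]] [119 101  71]
242 [[488. 290.   0.]] [94 90 84]
244 [[484. 292.  -3.]] [85 86 84]
246 [[473. 298.  -1.]] [115 115 114]
248 [[464. 303.   0.]] [102 101 100]
250 [[458. 306.  -1.]] [80 79 78]
```

View pics/g3.png

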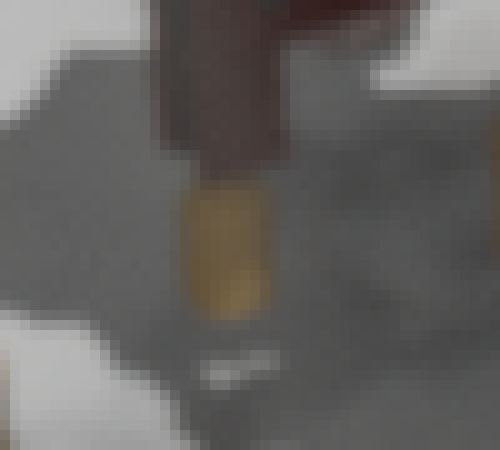

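The 100 g weight is held by its neck and lifted about 17 mm (crop: finger end at row ~185, foot at ~320). The fingertips sit higher than the reading implies, so the foot is about 25 mm below the TCP reading. Carrying it on.

{"method": "arm_command", "body": {
  "rows": [0, 0, 0, 0, 0, -0.4, -1, 0, 0, 0, 0, 0, -0.8, -1, 0, 0, 0, 0, 0, -1, -1, 0, 0, 0, 0, 0, -1, -1]
}}

```text
t: 5.0
ee_pos: [479.0, 292.8, 123.1]
orientation: [2.22, 2.221, 0.007]
ft_force: [0.1, -0.6, -0.3]
width: 11.0
grasp_force: 29.9
```

{"method": "arm_command", "body": {
  "rows": [0, 0, 0, 0, 0, -0.4, -1, 0, 0, 0, 0, 0, -0.8, -1, 0, 0, 0, 0, 0, -1, -1, 0, 0, 0, 0, 0, -1, -1]
}}

```text
t: 5.4
ee_pos: [478.4, 292.5, 201.9]
orientation: [2.221, 2.221, 0.005]
ft_force: [-0.0, -0.3, -0.9]
width: 10.8
grasp_force: 29.9
```

{"method": "arm_command", "body": {
  "rows": [0, 0, 0, -0.3, 0.094, 0, -1, 0, 0, 0, -0.806, 0.094, 0, -1, 0, 0, 0, -0.806, 0.094, 0, -1]
}}

```text
t: 5.7
ee_pos: [483.3, 223.8, 198.2]
orientation: [-2.223, -2.219, 0.008]
ft_force: [0.2, -0.3, -0.8]
width: 10.8
grasp_force: 29.9
```

{"method": "arm_command", "body": {
  "rows": [0, 0, 0, -0.4, 0.094, 0, -1, 0, 0, 0, -0.806, 0.094, 0, -1, 0, 0, 0, -0.806, 0.094, 0, -1]
}}

```text
t: 6.0
ee_pos: [491.4, 160.5, 198.8]
orientation: [-2.223, -2.218, 0.005]
ft_force: [-0.3, 0.5, -1.5]
width: 10.9
grasp_force: 29.9
```

{"method": "arm_command", "body": {
  "rows": [0, 0, 0, -0.4, 0.094, 0, -1, 0, 0, 0, -0.806, 0.094, 0, -1, 0, 0, 0, -0.806, 0.094, 0, -1]
}}

```text
t: 6.3
ee_pos: [499.5, 96.9, 199.3]
orientation: [-2.223, -2.218, 0.003]
ft_force: [0.1, 0.3, -1.0]
width: 11.0
grasp_force: 29.9
```

{"method": "arm_command", "body": {
  "rows": [0, 0, 0, -0.4, 0.094, 0, -1, 0, 0, 0, -0.806, 0.094, 0, -1, 0, 0, 0, -0.806, 0.094, 0, -1, 0, 0, 0, -0.806, 0.094, 0, -1]
}}

```text
t: 6.7
ee_pos: [507.4, 34.8, 200.0]
orientation: [-2.222, -2.22, 0.001]
ft_force: [-0.0, 0.6, -0.5]
width: 11.0
grasp_force: 29.9
```

Run:
```python
from h import *
a,d=grab('scene')
A=cv2.resize(a[120:220,230:370,::-1],(770,550),interpolation=cv2.INTER_CUBIC)
cv2.imwrite('pics/p1.png',A)
m=cv2.inRange(cv2.cvtColor(a,cv2.COLOR_RGB2HSV),(10,80,60),(28,255,255))
n,l,s,c=cv2.connectedComponentsWithStats(m[100:260,120:400])
print(s[1:][s[1:,4]>25]+[120,100,0,0,0])
```

```text
[[ 277  100   74   54 1915]
 [ 259  104   18    7   31]
 [ 374  135    5    8   33]
 [ 190  145   12    7   60]
 [ 267  146    8   13   73]
 [ 192  157   37   41  788]
 [ 313  171   14    6   33]
 [ 293  174   13    8   62]
 [ 225  216   11   21  167]
 [ 157  237   18   23  325]]
```

View pics/p1.png

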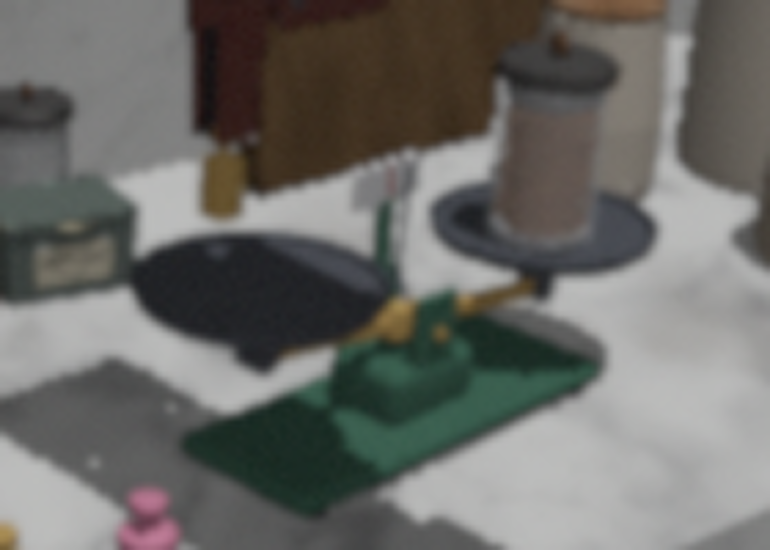

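The crop shows the weight hanging upright at (222,180), over the left part of the empty pan (ellipse centred ~(265,290)). Lowering it.

{"method": "arm_command", "body": {
  "rows": [0, 0, 0, 0, 0, 0.3, -1, 0, 0, 0, 0, 0, 0.5, -1, 0, 0, 0, 0, 0, 0.59, -1, 0, 0, 0, 0, 0, 0.59, -1, 0, 0, 0, 0, 0, 0.59, -1]
}}

```text
t: 7.25
ee_pos: [508.0, 34.8, 153.9]
orientation: [2.22, 2.223, 0.001]
ft_force: [0.3, 0.2, -0.7]
width: 10.7
grasp_force: 29.9
```

{"method": "arm_command", "body": {
  "rows": [0, 0, 0, 0, 0, 0.01, -1, 0, 0, 0, 0, 0, 0.02, -1, 0, 0, 0, 0, 0, 0.02, -1]
}}

```text
t: 7.55
ee_pos: [507.9, 34.1, 152.4]
orientation: [2.221, 2.221, 0.001]
ft_force: [0.3, -0.7, -1.2]
width: 11.0
grasp_force: 29.9
```

{"method": "arm_command", "body": {
  "rows": [0, 0, 0, 0, 0, 0.01, -1, 0, 0, 0, 0, 0, 0.02, -1, 0, 0, 0, 0, 0, 0.02, -1, 0, 0, 0, 0, 0, 0.02, -1]
}}

```text
t: 7.95
ee_pos: [507.6, 34.0, 150.3]
orientation: [-2.221, -2.222, 0.0]
ft_force: [0.1, 0.3, -0.2]
width: 11.3
grasp_force: 29.9
```

{"method": "arm_command", "body": {
  "rows": [0, 0, 0, 0, 0, 0, -0.1, 0, 0, 0, 0, 0, 0, -0.1, 0, 0, 0, 0, 0, 0, -0.1, 0, 0, 0, 0, 0, 0, -0.1, 0, 0, 0, 0, 0, 0, -0.1]
}}

```text
t: 8.45
ee_pos: [507.8, 34.0, 150.4]
orientation: [2.221, 2.222, 0.0]
ft_force: [-0.2, -0.1, 0.4]
width: 39.2
grasp_force: 0.0
```

{"method": "arm_command", "body": {
  "rows": [0, 0, 0, 0, 0, -0.2, -0.1, 0, 0, 0, 0, 0, -0.6, -0.1, 0, 0, 0, 0, 0, -0.6, -0.1, 0, 0, 0, 0, 0, -0.6, -0.1]
}}

```text
t: 8.85
ee_pos: [508.0, 34.1, 198.8]
orientation: [2.22, 2.221, 0.002]
ft_force: [-0.7, 0.2, -0.4]
width: 39.7
grasp_force: 0.0
```

{"method": "arm_command", "body": {
  "rows": [0, 0, 0, 0.4, -0.156, 0, 0.3, 0, 0, 0, 0.683, -0.156, 0, 0.3, 0, 0, 0, 0.683, -0.156, 0, 0.3]
}}

```text
t: 9.15
ee_pos: [494.2, 90.3, 197.2]
orientation: [-2.218, -2.223, 0.002]
ft_force: [0.3, -1.3, -0.8]
width: 56.4
grasp_force: 0.0
```

{"method": "arm_command", "body": {
  "rows": [0, 0, 0, 0.4, -0.156, 0, 0.3, 0, 0, 0, 0.683, -0.156, 0, 0.3, 0, 0, 0, 0.683, -0.156, 0, 0.3]
}}

```text
t: 9.45
ee_pos: [482.3, 144.4, 197.6]
orientation: [-2.218, -2.224, 0.001]
ft_force: [0.5, 0.5, 0.5]
width: 56.7
grasp_force: 0.0
```

{"method": "arm_command", "body": {
  "rows": [0, 0, 0, 0.4, -0.156, 0, 0.3, 0, 0, 0, 0.683, -0.156, 0, 0.3, 0, 0, 0, 0.683, -0.156, 0, 0.3, 0, 0, 0, 0.683, -0.156, 0, 0.3]
}}

```text
t: 9.85
ee_pos: [470.1, 196.9, 197.8]
orientation: [2.22, 2.223, -0.002]
ft_force: [-0.0, 0.3, 0.2]
width: 57.3
grasp_force: 0.0
```

{"method": "arm_command", "body": {
  "rows": [0, 0, 0, 0, 0, 0.5, 0.3, 0, 0, 0, 0, 0, 0.9, 0.3, 0, 0, 0, 0, 0, 0.9, 0.3]
}}

```text
t: 10.15
ee_pos: [467.4, 195.2, 122.9]
orientation: [-2.22, -2.218, 0.012]
ft_force: [-0.2, 0.1, 0.6]
width: 56.8
grasp_force: 0.0
```

Run:
```python
from h import *
a,d=grab('scene')
A=cv2.resize(a[120:250,170:370,::-1],(800,520),interpolation=cv2.INTER_CUBIC)
cv2.imwrite('pics/p2.png',A)
P=cloud('scene',d,(190,150,270,250))
k=(abs(P[:,1]-198)<25)&(abs(P[:,0]-470)<50);Q=P[k]
print(np.histogram(Q[:,2],bins=np.arange(0,200,10)))
T=Q[(Q[:,2]>62)];print('lowest finger z',np.sort(T[:,2])[:15].round(0))
T=Q[(Q[:,2]>35)&(Q[:,2]<62)];print(T.mean(0))
```

```text
(array([76, 35, 34, 62, 17, 31,  0,  0,  0,  0,  0,  0,  0,  2, 55, 65, 57,
       62, 64]), array([  0,  10,  20,  30,  40,  50,  60,  70,  80,  90, 100, 110, 120,
       130, 140, 150, 160, 170, 180, 190]))
lowest finger z [140. 140. 141. 141. 141. 141. 141. 141. 142. 142. 142. 143. 143. 143.
 143.]
[466.09561973 201.13481337  44.88867154]
```

View pics/p2.png

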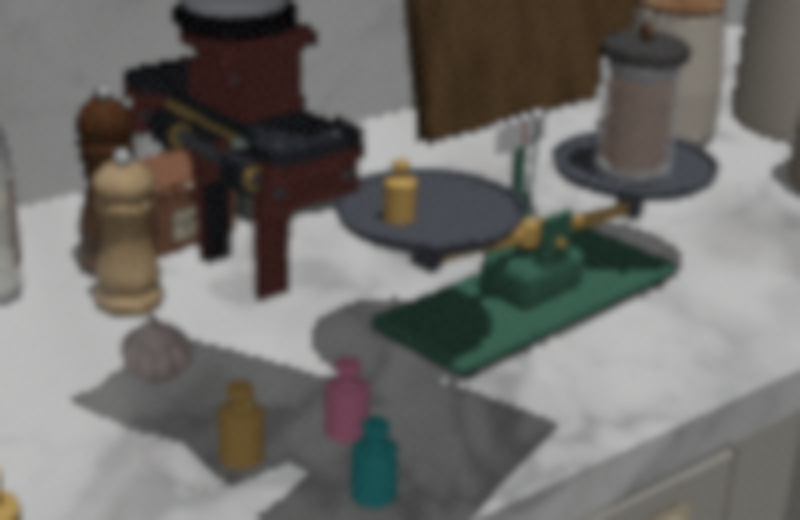

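The small weight stands upright on the pan at (400,195), and the jar is still in place. The fingertips measure z≈140 at a TCP reading of 120, so they really end about 19 mm above the reading. I'll go lower to grip the middle weight (at (242,430)) by its body.

{"method": "arm_command", "body": {
  "rows": [0, 0, 0, 0, 0, 0.5, 0.3, 0, 0, 0, 0, 0, 0.9, 0.3, 0, 0, 0, 0, 0, 0.9, 0.3, 0, 0, 0, 0, 0, 0.9, 0.3]
}}

```text
t: 10.6
ee_pos: [471.1, 197.8, 55.7]
orientation: [2.221, 2.221, 0.001]
ft_force: [-0.2, -0.1, 1.8]
width: 57.0
grasp_force: 0.0
```

{"method": "arm_command", "body": {
  "rows": [0, 0, 0, 0, 0, 0.3, 0.3, 0, 0, 0, 0, 0, 0.55, 0.3, 0, 0, 0, 0, 0, 0.55, 0.3, 0, 0, 0, 0, 0, 0.55, 0.3]
}}

```text
t: 11.0
ee_pos: [471.5, 198.3, 12.2]
orientation: [2.221, 2.221, 0.003]
ft_force: [-0.0, 0.2, -0.5]
width: 57.2
grasp_force: 0.0
```

{"method": "arm_command", "body": {
  "rows": [0, 0, 0, 0, 0, 0.06, 0.3, 0, 0, 0, 0, 0, 0.12, 0.3, 0, 0, 0, 0, 0, 0.12, 0.3]
}}

```text
t: 11.3
ee_pos: [470.3, 198.0, 0.9]
orientation: [2.221, 2.222, 0.0]
ft_force: [-0.2, -0.0, -0.8]
width: 57.1
grasp_force: 0.0
```

{"method": "arm_command", "body": {
  "rows": [0, 0, 0, 0, 0, 0, -1, 0, 0, 0, 0, 0, 0, -1, 0, 0, 0, 0, 0, 0, -1, 0, 0, 0, 0, 0, 0, -1, 0, 0, 0, 0, 0, 0, -1]
}}

```text
t: 11.8
ee_pos: [470.4, 198.0, 0.8]
orientation: [2.221, 2.222, 0.0]
ft_force: [0.4, 0.4, 0.5]
width: 31.6
grasp_force: 30.0
```

{"method": "arm_command", "body": {
  "rows": [0, 0, 0, 0, 0, -0.3, -1, 0, 0, 0, 0, 0, -0.83, -1, 0, 0, 0, 0, 0, -0.83, -1]
}}

```text
t: 12.1
ee_pos: [472.9, 199.1, 70.9]
orientation: [2.219, 2.22, 0.01]
ft_force: [0.2, 0.6, -2.0]
width: 30.9
grasp_force: 30.0
```

{"method": "arm_command", "body": {
  "rows": [0, 0, 0, 0, 0, -0.5, -1, 0, 0, 0, 0, 0, -0.83, -1, 0, 0, 0, 0, 0, -0.83, -1]
}}

```text
t: 12.4
ee_pos: [472.0, 198.7, 135.9]
orientation: [2.22, 2.22, 0.008]
ft_force: [-0.0, 0.5, -1.9]
width: 31.4
grasp_force: 30.0
```

{"method": "arm_command", "body": {
  "rows": [0, 0, 0, 0, 0, -0.5, -1, 0, 0, 0, 0, 0, -0.83, -1, 0, 0, 0, 0, 0, -0.83, -1, 0, 0, 0, 0, 0, -0.83, -1]
}}

```text
t: 12.8
ee_pos: [469.5, 197.7, 198.3]
orientation: [-2.221, -2.221, 0.002]
ft_force: [0.4, 0.1, -2.7]
width: 31.3
grasp_force: 30.0
```

{"method": "arm_command", "body": {
  "rows": [0, 0, 0, -0.4, 0.154, 0, -1, 0, 0, 0, -0.884, 0.154, 0, -1, 0, 0, 0, -0.884, 0.154, 0, -1]
}}

```text
t: 13.1
ee_pos: [480.6, 123.9, 196.9]
orientation: [-2.222, -2.217, 0.008]
ft_force: [0.1, 0.0, -2.3]
width: 31.2
grasp_force: 30.0
```

{"method": "arm_command", "body": {
  "rows": [0, 0, 0, -0.4, 0.154, 0, -1, 0, 0, 0, -0.884, 0.154, 0, -1, 0, 0, 0, -0.884, 0.154, 0, -1]
}}

```text
t: 13.4
ee_pos: [493.5, 53.7, 197.5]
orientation: [-2.223, -2.217, 0.006]
ft_force: [-0.6, 0.2, -2.5]
width: 31.3
grasp_force: 30.0
```

{"method": "arm_command", "body": {
  "rows": [0, 0, 0, -0.4, 0.154, 0, -1, 0, 0, 0, -0.884, 0.154, 0, -1, 0, 0, 0, -0.884, 0.154, 0, -1, 0, 0, 0, -0.884, 0.154, 0, -1]
}}

```text
t: 13.8
ee_pos: [506.3, -14.0, 198.2]
orientation: [-2.221, -2.218, 0.002]
ft_force: [-0.2, 0.1, -2.1]
width: 31.1
grasp_force: 30.0
```

{"method": "arm_command", "body": {
  "rows": [0, 0, 0, 0, 0, 0.3, -1, 0, 0, 0, 0, 0, 0.6, -1, 0, 0, 0, 0, 0, 0.85, -1, 0, 0, 0, 0, 0, 0.87, -1, 0, 0, 0, 0, 0, 0.87, -1]
}}

```text
t: 14.3
ee_pos: [506.7, -13.1, 129.7]
orientation: [-2.219, -2.222, 0.002]
ft_force: [-0.1, -0.0, -2.3]
width: 31.3
grasp_force: 30.0
```

{"method": "arm_command", "body": {
  "rows": [0, 0, 0, 0, 0, 0.01, -1, 0, 0, 0, 0, 0, 0.02, -1, 0, 0, 0, 0, 0, 0.02, -1]
}}

```text
t: 14.6
ee_pos: [507.7, -14.1, 129.5]
orientation: [2.22, 2.221, 0.001]
ft_force: [-0.2, 0.0, -1.9]
width: 31.2
grasp_force: 30.0
```

{"method": "arm_command", "body": {
  "rows": [0, 0, 0, 0, 0, 0.01, -1, 0, 0, 0, 0, 0, 0.02, -1, 0, 0, 0, 0, 0, 0.035, -1, 0, 0, 0, 0, 0, 0.035, -1]
}}

```text
t: 15.0
ee_pos: [507.2, -14.2, 125.9]
orientation: [-2.221, -2.222, 0.0]
ft_force: [-0.2, 0.6, -2.1]
width: 31.2
grasp_force: 30.0
```

{"method": "arm_command", "body": {
  "rows": [0, 0, 0, 0, 0, 0.005, -1, 0, 0, 0, 0, 0, 0.01, -1, 0, 0, 0, 0, 0, 0.01, -1]
}}

```text
t: 15.3
ee_pos: [507.2, -14.2, 125.2]
orientation: [-2.221, -2.222, 0.0]
ft_force: [-0.4, 0.0, 0.8]
width: 31.0
grasp_force: 30.0
```

Contact made (the force went from -2 to +0.8 N). Releasing and rising.

{"method": "arm_command", "body": {
  "rows": [0, 0, 0, 0, 0, 0, 0.3, 0, 0, 0, 0, 0, 0, 0.3, 0, 0, 0, 0, 0, 0, 0.3, 0, 0, 0, 0, 0, 0, 0.3, 0, 0, 0, 0, 0, 0, 0.3]
}}

```text
t: 15.8
ee_pos: [507.3, -14.2, 125.2]
orientation: [2.221, 2.222, 0.0]
ft_force: [0.5, -0.1, 0.7]
width: 56.7
grasp_force: 0.0
```

{"method": "arm_command", "body": {
  "rows": [0, 0, 0, 0, 0, -0.2, 0.3, 0, 0, 0, 0, 0, -0.5, 0.3, 0, 0, 0, 0, 0, -0.9, 0.3, 0, 0, 0, 0, 0, -0.9, 0.3, 0, 0, 0, 0, 0, -0.9, 0.3]
}}

```text
t: 16.3
ee_pos: [507.5, -14.2, 197.6]
orientation: [2.22, 2.221, 0.002]
ft_force: [-0.2, 0.7, 0.9]
width: 57.1
grasp_force: 0.0
```

{"method": "arm_command", "body": {
  "rows": [0, 0, 0, 0, 0, -0.9, 0.3, 0, 0, 0, 0, 0, -0.9, 0.3, 0, 0, 0, 0, 0, -0.9, 0.3, 0, 0, 0, 0, 0, -0.9, 0.3, 0, 0, 0, 0, 0, -0.9, 0.3]
}}

```text
t: 16.8
ee_pos: [506.0, -14.1, 267.1]
orientation: [-2.219, -2.22, 0.004]
ft_force: [-0.1, -0.0, 0.1]
width: 56.7
grasp_force: 0.0
```

{"method": "arm_command", "body": {
  "rows": [0, 0, 0, 0, 0, 0, 0.3, 0, 0, 0, 0, 0, 0, 0.3, 0, 0, 0, 0, 0, 0, 0.3, 0, 0, 0, 0, 0, 0, 0.3, 0, 0, 0, 0, 0, 0, 0.3]
}}

```text
t: 17.3
ee_pos: [507.2, -14.2, 269.1]
orientation: [-2.221, -2.222, 0.0]
ft_force: [0.1, 0.0, 0.2]
width: 56.8
grasp_force: 0.0
```

{"method": "arm_command", "body": {
  "rows": [0, 0, 0, 0, 0, 0, 0.3, 0, 0, 0, 0, 0, 0, 0.3, 0, 0, 0, 0, 0, 0, 0.3, 0, 0, 0, 0, 0, 0, 0.3, 0, 0, 0, 0, 0, 0, 0.3]
}}

```text
t: 17.8
ee_pos: [507.2, -14.2, 269.2]
orientation: [2.221, 2.222, 0.0]
ft_force: [0.2, -1.0, 0.1]
width: 57.2
grasp_force: 0.0
```

{"method": "arm_command", "body": {
  "rows": [0, 0, 0, 0, 0, 0, 0.3, 0, 0, 0, 0, 0, 0, 0.3, 0, 0, 0, 0, 0, 0, 0.3, 0, 0, 0, 0, 0, 0, 0.3, 0, 0, 0, 0, 0, 0, 0.3]
}}

```text
t: 18.3
ee_pos: [507.2, -14.2, 269.2]
orientation: [-2.221, -2.222, -0.0]
ft_force: [0.0, 0.3, -0.2]
width: 57.0
grasp_force: 0.0
```

{"method": "arm_command", "body": {
  "rows": [0, 0, 0, 0, 0, 0, 0.3, 0, 0, 0, 0, 0, 0, 0.3, 0, 0, 0, 0, 0, 0, 0.3, 0, 0, 0, 0, 0, 0, 0.3, 0, 0, 0, 0, 0, 0, 0.3]
}}

```text
t: 18.8
ee_pos: [507.2, -14.2, 269.2]
orientation: [-2.221, -2.222, 0.0]
ft_force: [0.1, -0.4, -0.5]
width: 56.9
grasp_force: 0.0
```

Run:
```python
from h import *
a,d=grab('scene')
A=cv2.resize(a[120:250,170:370,::-1],(800,520),interpolation=cv2.INTER_CUBIC)
cv2.imwrite('pics/p3.png',A)
P=cloud('scene',d,(230,120,370,200))
for y0 in(11,-239):
    r=np.hypot(P[:,0]-507,P[:,1]-y0);Q=P[(r<60)&(P[:,2]>80)&(P[:,2]<140)];h,e=np.histogram(Q[:,2],bins=np.arange(80,141,3));print(y0,h,'mode',e[h.argmax()])
```

```text
11 [  0   0   0   0   0   0   0   0   8 331  45  19  11  21  18  16  15  17
  13  22] mode 107
-239 [  0   0   0   0   0   0   0   0  15 146  42  28  15  17  16  20  13  17
  18  18] mode 107
```

View pics/p3.png

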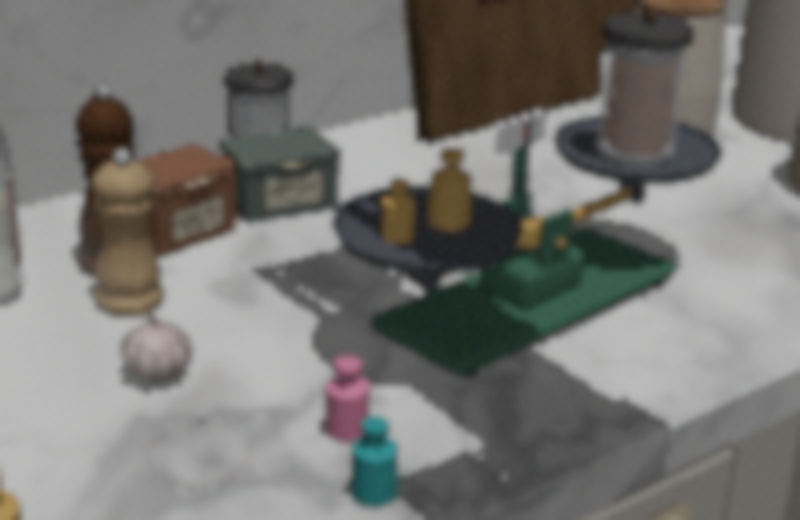

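Both weights stand upright on the pan, at (398,215) and (450,195), and the jar is on the other pan at (640,95). Both pan floors measure about 109 mm, so the beam is level. Handing in.

```bash
python3 -c "
from workcell import ctrl
print(ctrl.close_job())"
```

```text
the job is handed in; nothing more can be done
None
```

The 100 g and 200 g brass weights stand on the formerly empty pan with the jar still on its own; both pan floors measured about 109 mm, so the beam is level, and I handed the job in at about 19 s.

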